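# Reverse the seasoning row onto the pass rack

## Task

Move the four seasonings from the metal rack to the empty wooden rack, one to a bay, in the reverse order: the one now at the left end goes to the right end, and so on, so that the cook across the table finds them in the usual order. Never tip one over, and leave all four standing upright on the floors of their bays.

Things in the scene. Friction and masses are not known exactly. Their poses are not given: they have to be found in the camera images.
- mill_mid (a point): Dark wooden pepper mill with a small turned knob on top and a narrow steel band, 120 mm tall. Foot 46 mm across, waist 34 mm (30 to 46 mm above its underside), upper body a straight cylinder 42 mm across from 60 to 90 mm above its underside, which is the best place to grip. About 0.2 kg. Starts upright in a bay of the metal rack. Origin on its axis, half-way up; z up. Round: yaw means nothing.
- dredger_mid (a point): Steel shaker, a straight can 50 mm across up to 80 mm above its underside, then a bevel to a flat top with small dark holes; 90 mm tall. About 0.18 kg. Starts upright in a bay of the metal rack. Origin on its axis, half-way up; z up. Round: yaw means nothing.
- squeeze_mid (a point): White plastic squeeze bottle with a grey cap and a thin pointed nozzle upward, 110 mm tall. Straight body 46 mm across up to 70 mm above its underside. About 0.12 kg. Starts upright in a bay of the metal rack. Origin on its axis, half-way up; z up. Round: yaw means nothing.
- jar_mid (a point): Squat white ceramic jar with a wide cork stopper (48 mm across), 80 mm tall. Foot 48 mm across, straight body 58 mm across from 12 to 56 mm above its underside. About 0.25 kg. Starts upright in a bay of the metal rack. Origin on its axis, half-way up; z up. Round: yaw means nothing.
- pass_rack: Empty wooden rack, fixed: one row of four equal square bays, 84 x 324 mm, beside the metal rack (left or right of it). Origin at the centre of its underside, on the table; y along the row (robot's left at yaw 0; yaw within 0.25 rad), z up. Bay centres at x = 0, y = -120, -40, 40, 120 mm. Bay floor 8 mm above the origin; walls 10 mm high over it, 4 mm thick; a bay is 76 x 76 mm inside.
- prep_rack: Steel strip, fixed, 90 x 330 x 6 mm, under the four aluminium bays of the metal rack. Origin at the centre of its underside, on the table; y along the row (robot's left at yaw 0; yaw within 0.25 rad), z up. The bays' centres lie at y = -120, -40, 40 and 120 mm.
- seat_mill: Bay of the metal rack where the pepper mill starts. That rack is fixed: four equal aluminium bays in a row, 80 mm apart, in an order that differs each time. Bay 78 x 78 mm outside, 70 x 70 inside, walls 10 mm over its floor. Origin at the centre of its underside, 6 mm above the table, 3 mm under its floor; y along the row (robot's left at yaw 0; yaw within 0.25 rad), z up.
- seat_dredger: Bay of the metal rack where the steel shaker starts. That rack is fixed: four equal aluminium bays in a row, 80 mm apart, in an order that differs each time. Bay 78 x 78 mm outside, 70 x 70 inside, walls 10 mm over its floor. Origin at the centre of its underside, 6 mm above the table, 3 mm under its floor; y along the row (robot's left at yaw 0; yaw within 0.25 rad), z up.
- seat_squeeze: Bay of the metal rack where the squeeze bottle starts. That rack is fixed: four equal aluminium bays in a row, 80 mm apart, in an order that differs each time. Bay 78 x 78 mm outside, 70 x 70 inside, walls 10 mm over its floor. Origin at the centre of its underside, 6 mm above the table, 3 mm under its floor; y along the row (robot's left at yaw 0; yaw within 0.25 rad), z up.
- seat_jar: Bay of the metal rack where the ceramic jar starts. That rack is fixed: four equal aluminium bays in a row, 80 mm apart, in an order that differs each time. Bay 78 x 78 mm outside, 70 x 70 inside, walls 10 mm over its floor. Origin at the centre of its underside, 6 mm above the table, 3 mm under its floor; y along the row (robot's left at yaw 0; yaw within 0.25 rad), z up.
Not all that is in view belongs to the job. Leave any pink or red look-alike of the part that bears jar_mid alone.

How it is judged (in metres and radians):
At the end, for the whole second after the job is handed in: All four stand in the wooden rack, one to a bay, in the reverse of their order in the metal rack: each within 17 mm of a bay's centre along and across the row, its underside within 5 mm of the bay floor, within 0.1 rad of upright, at rest (below 0.02 m/s) (x of mill_mid in the frame of pass_rack between -0.017 and 0.017 m and z of mill_mid in the frame of pass_rack below 0.073 m and angle between each of mill_mid, dredger_mid, squeeze_mid, jar_mid's own z axis and vertical below 0.1 rad and linear speed of each of mill, dredger, squeeze, jar below 0.02 m/s and ((y of mill_mid in the frame of pass_rack between -0.137 and -0.103 m and y of seat_mill in the frame of prep_rack between 0.103 and 0.137 m) or (y of mill_mid in the frame of pass_rack between -0.057 and -0.023 m and y of seat_mill in the frame of prep_rack between 0.023 and 0.057 m) or (y of mill_mid in the frame of pass_rack between 0.023 and 0.057 m and y of seat_mill in the frame of prep_rack between -0.057 and -0.023 m) or (y of mill_mid in the frame of pass_rack between 0.103 and 0.137 m and y of seat_mill in the frame of prep_rack between -0.137 and -0.103 m)) and x of dredger_mid in the frame of pass_rack between -0.017 and 0.017 m and z of dredger_mid in the frame of pass_rack below 0.058 m and ((y of dredger_mid in the frame of pass_rack between -0.137 and -0.103 m and y of seat_dredger in the frame of prep_rack between 0.103 and 0.137 m) or (y of dredger_mid in the frame of pass_rack between -0.057 and -0.023 m and y of seat_dredger in the frame of prep_rack between 0.023 and 0.057 m) or (y of dredger_mid in the frame of pass_rack between 0.023 and 0.057 m and y of seat_dredger in the frame of prep_rack between -0.057 and -0.023 m) or (y of dredger_mid in the frame of pass_rack between 0.103 and 0.137 m and y of seat_dredger in the frame of prep_rack between -0.137 and -0.103 m)) and x of squeeze_mid in the frame of pass_rack between -0.017 and 0.017 m and z of squeeze_mid in the frame of pass_rack below 0.068 m and ((y of squeeze_mid in the frame of pass_rack between -0.137 and -0.103 m and y of seat_squeeze in the frame of prep_rack between 0.103 and 0.137 m) or (y of squeeze_mid in the frame of pass_rack between -0.057 and -0.023 m and y of seat_squeeze in the frame of prep_rack between 0.023 and 0.057 m) or (y of squeeze_mid in the frame of pass_rack between 0.023 and 0.057 m and y of seat_squeeze in the frame of prep_rack between -0.057 and -0.023 m) or (y of squeeze_mid in the frame of pass_rack between 0.103 and 0.137 m and y of seat_squeeze in the frame of prep_rack between -0.137 and -0.103 m)) and x of jar_mid in the frame of pass_rack between -0.017 and 0.017 m and z of jar_mid in the frame of pass_rack below 0.053 m and ((y of jar_mid in the frame of pass_rack between -0.137 and -0.103 m and y of seat_jar in the frame of prep_rack between 0.103 and 0.137 m) or (y of jar_mid in the frame of pass_rack between -0.057 and -0.023 m and y of seat_jar in the frame of prep_rack between 0.023 and 0.057 m) or (y of jar_mid in the frame of pass_rack between 0.023 and 0.057 m and y of seat_jar in the frame of prep_rack between -0.057 and -0.023 m) or (y of jar_mid in the frame of pass_rack between 0.103 and 0.137 m and y of seat_jar in the frame of prep_rack between -0.137 and -0.103 m))); the robot touches nothing.
It fails at once if a seasoning was tipped over (angle between any of mill_mid, dredger_mid, squeeze_mid, jar_mid's own z axis and vertical above 0.6 rad).
It also fails if it takes over 115 s, if anything falls off the work surface, if the arm or the gripper's body presses on something with over 40 N, if the wrist force passes 120 N, or if a joint passes its speed limit or range.

## Robot

A 6-joint arm with a two-finger parallel gripper is mounted at the origin on the work surface. World frame = base frame: x ahead of the robot, y to its left, z up, the work surface at z = 0. Lengths are in m, angles in degrees, forces in N, time in s.
With the tool pointing down it reaches from about 0.275 to 0.85 m from the base axis. Payload 19 kg.
Tool frame: the origin (TCP) lies midway between the tips of the shut fingers; the grasp point (between the pads) lies 19 mm behind it; z points along the fingers, y is the line along which they close (so a half turn about z gives the same grasp; the last joint's range is limited). The gripper opens to 85 mm and grips with 20 to 120 N. Pads are 22 mm wide; open, the fingers measure 114 mm over their backs; the gripper's body (76 mm by 85 mm) begins 54 mm behind the grasp point. The pads swing forward as they close: fully open they stand 13 mm farther back than shut.
Start: joints at [58.098, 8.623, 82.357, -0, 89.026, -7.678], TCP at [0.236, 0.524, 0.231] pointing down, gripper open.
Joint ranges: [-160.23, 160.23], [-39.13, 120.54], [6.94, 153.29], [-79.49, 259.48], [9.18, 160.14], [-161.06, 161.06]. Speed limits (degrees/s): [108.29, 108.29, 127.2, 172.46, 172.46, 172.46].

## Interface

Orientations are given as a 3x3 rotation matrix whose columns are the frame's x, y, z axes.
In Python, from rig import sensors, viewer, job gives the robot as it stands.
- The arm moves only by the shell command python3 -m crank 'ROWS'. ROWS is JSON, a list of rows, each an object with "delta_rot": the turn, a rotation vector about the tool's x, y, z in units of 5 degrees (1.0 is 5 degrees), a list of three; "travel": the shift along the tool's x, y, z in units of 25 mm (1.0 is 25 mm), a list of three; "claw": the finger opening in mm, from 0 to 85.4. A call has 1 to 10 rows; each row is the pose to reach, as a shift and turn from the pose commanded when the call began, along the tool's axes at that moment; what a row does not reach only later rows make up. A row lasts 1/12 s, in which the tool goes at most 41.7 mm and 7.16 degrees, less where a joint would pass 70% of its speed; a pose out of reach is approached as far as the arm can. A call with a gripper value outside its range is refused whole. The fingers move at their own pace and stop on an object; the grip force is fixed at half the most. Time passes only in rows, so rows that repeat a pose let the fingers close. It gives the time, the measured TCP pose, the force, the opening and the grip force at its end, in the units of the state.
- sensors.sense(): the state, without advancing time (a new reading comes with each control period).
- viewer.grab_frame(name): name is "side" or "top"; returns (picture, depth): 400x640x3 uint8, red, green, blue; 400x640 float32, m along the optical axis (not along the pixel's ray), 0 where there is no reading.
- viewer.calibration(name): a dict with "camera_matrix" (3x3 intrinsics, pixels), "R" (3x3) and "t" (3): a world point X has camera coordinates R X + t. Camera axes: x right, y down, z forward; pixel columns grow to the right and rows downward; lengths in m; the calibration is good to about 2 mm. A picture is of the moment at which its call begins. calibration takes no time and is no camera call.
- job.sign_off(): hands the job in; it is judged then, once.
Trained networks look in the newest picture that a camera, given by its name, has taken for a name from the list of things; names that differ only in an ending like _2 or _b are one class to them, and where a whole thing is asked for, a point or a joint stands for the part that bears it (a point fixed in the world has none). Each returns a list of dicts, best first, with "confidence" (0 to 1); they miss things now and then, are a little off and sometimes report something else, mostly with a low value. They report only what shows in the picture. A call takes as long as a camera call. They do not tell look-alikes from the thing itself.
- viewer.spot_in(camera, thing): "box" ([left, top, width, height] in pixels, round what is visible of it).
The state is a dict: "clock": time; "joint_positions": joint angles; "qvel": joint speeds; "tau": joint torques, N m; "ee_pos": TCP position; "orientation": TCP orientation; "ft_force": force on the tool from outside, world axes, zero at the start; "wrist_torque": the same for the moment, N m; "finger_gap": opening from 0.0 (shut) to 1.0 (fully open); "gripper_force": force on a finger pad.
Only numpy, scipy, OpenCV 4.12 (cv2) and the standard library are available. Lean on these libraries where they do the work, as an engineer would, in place of code of your own. Each camera call takes 0.05 s, during which the arm holds its last target. There are 200 camera calls.

## Working session

There is one attempt and no reset: what is moved stays moved. The work goes in short steps, Python scripts to look and compute and a shell command to move; the robot and the scene stay as the last step left them, time stands still between calls to the robot, and variables do not carry over. Pictures are saved under pics/ and viewed, at most 14 in all, crops included, and the job is handed in when it is done.

```bash
mkdir -p pics; ls
python3 - <<'E'
from rig import sensors, viewer
import cv2
s=sensors.sense();print(s['clock'],s['ee_pos'],s['orientation'],s['finger_gap'])
for n in('side','top'):
    p,d=viewer.grab_frame(n);cv2.imwrite(f'pics/{n}0.png',p[:,:,::-1])
    c=viewer.calibration(n);print(n,c)
    for t in ['mill_mid','dredger_mid','squeeze_mid','jar_mid','pass_rack','prep_rack','seat_mill','seat_jar']:
        print(t,[(x['box'],round(x['confidence'],2)) for x in viewer.spot_in(n,t)][:4])
E
```

```text
pics
0.0 [0.23582804 0.52415246 0.23067641] [[-9.11935274e-01  4.10333570e-01 -6.46511489e-04]
 [ 4.10334044e-01  9.11934718e-01 -1.02082881e-03]
 [ 1.70695944e-04 -1.19621547e-03 -9.99999270e-01]] 1.0014778517530372
side {'camera_matrix': array([[406.87683735,   0.        , 316.81056484],
       [  0.        , 406.87683735, 199.08092382],
       [  0.        ,   0.        ,   1.        ]]), 'R': array([[ 0.87747482, -0.47952149, -0.00985295],
       [-0.32099179, -0.5718698 , -0.75493656],
       [ 0.3563737 ,  0.66560053, -0.65572381]]), 't': array([-0.46307767,  0.2348114 ,  0.83544809])}
mill_mid [([293.1, 162.3, 20.0, 45.9], 0.95)]
dredger_mid [([275.1, 140.0, 16.4, 35.0], 0.87)]
squeeze_mid [([268.2, 124.1, 13.9, 35.0], 0.64)]
jar_mid [([279.8, 158.5, 21.4, 32.6], 0.98), ([354.3, 163.2, 23.3, 29.7], 0.94), ([244.1, 211.2, 25.3, 36.0], 0.77)]
pass_rack [([307.7, 220.9, 114.5, 123.2], 0.74)]
prep_rack [([264.1, 163.5, 59.5, 55.5], 0.52)]
seat_mill [([283.2, 192.2, 37.3, 26.3], 0.75)]
seat_jar [([280.3, 176.3, 15.5, 19.2], 0.61)]
top {'camera_matrix': array([[380.37766017,   0.        , 317.14569922],
       [  0.        , 380.37766017, 198.49221253],
       [  0.        ,   0.        ,   1.        ]]), 'R': array([[ 0.03794648, -0.99926306,  0.00577986],
       [-0.97384344, -0.03827667, -0.22397289],
       [ 0.22402907,  0.0028703 , -0.97457824]]), 't': array([-0.02270595,  0.54528612,  0.91374941])}
mill_mid [([271.4, 190.0, 18.3, 23.8], 0.75), ([215.3, 179.4, 17.7, 29.7], 0.54)]
dredger_mid [([209.9, 177.3, 23.7, 28.7], 0.94)]
squeeze_mid [([180.7, 177.3, 24.8, 20.4], 0.63)]
jar_mid [([286.6, 125.8, 20.3, 28.6], 0.81), ([294.3, 252.9, 18.8, 17.8], 0.57)]
pass_rack [([323.5, 196.6, 123.4, 30.3], 0.96)]
prep_rack [([201.0, 205.7, 98.5, 14.2], 0.73), ([213.0, 178.4, 21.8, 28.5], 0.21)]
seat_mill [([268.8, 187.5, 30.9, 34.2], 0.61), ([237.4, 185.2, 32.9, 26.7], 0.45)]
seat_jar [([234.5, 186.7, 37.9, 24.8], 0.64)]
```

View pics/top0.png

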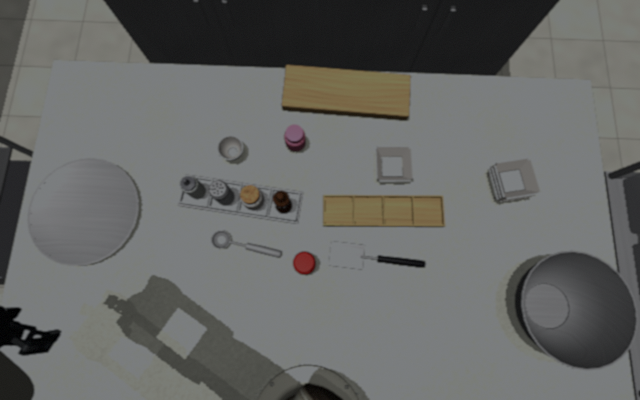

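View pics/side0.png

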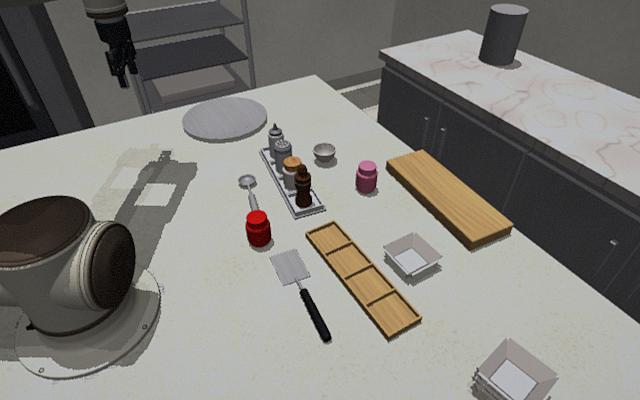

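The order from the robot's left is squeeze (190,185), shaker (220,190), jar with cork (251,196), mill (283,200) in the top view. The pink jar (295,137) and the red jar (304,263) are look-alikes standing outside the rack, so I leave them alone. The empty wooden rack is at (383,211).

```bash
cat > h.py <<'E'
import numpy as np, cv2
from rig import sensors, viewer
def cloud(n):
    p,d=viewer.grab_frame(n);c=viewer.calibration(n);K=c['camera_matrix']
    v,u=np.mgrid[:400,:640];ok=d>0
    X=np.stack([(u-K[0,2])/K[0,0]*d,(v-K[1,2])/K[1,1]*d,d],-1)
    return p,((X-c['t'])@c['R']),ok
def proj(n,X):
    c=viewer.calibration(n);q=(np.atleast_2d(X)@c['R'].T+c['t'])@c['camera_matrix'].T
    return q[:,:2]/q[:,2:]
def unproj(n,uv,z):
    c=viewer.calibration(n);r=np.linalg.solve(c['camera_matrix'],[*uv,1])@c['R'];o=-c['t']@c['R']
    return o+r*(z-o[2])/r[2]
E
python3 - <<'E'
from h import *
out={}
for n in('top','side'):
    p,X,ok=cloud(n)
    # wood rack: colour mask in area
    hsv=cv2.cvtColor(p,cv2.COLOR_RGB2HSV)
    m=(X[...,0]>.3)&(X[...,0]<.62)&(X[...,1]<.0)&(X[...,1]>-.42)&(hsv[...,1]>80)&(hsv[...,0]>8)&(hsv[...,0]<30)&ok&(X[...,2]<.05)
    m=cv2.morphologyEx(m.astype(np.uint8),cv2.MORPH_OPEN,np.ones((2,2)))
    k,l,st,_=cv2.connectedComponentsWithStats(m);i=1+np.argmax(st[1:,4]);mm=l==i
    P=X[mm];print(n,'wood z pct',np.percentile(P[:,2],[2,20,50,80,98]).round(4),st[i])
    r=cv2.minAreaRect((P[:,:2]*1000).astype(np.float32));print('wood rect',r)
    uv=cv2.minAreaRect(np.argwhere(mm)[:,::-1].astype(np.float32))
    if n=='top': print('wood uv->', np.array([unproj(n,q,.018)[:2] for q in cv2.boxPoints(uv)]).round(4))
    # metal rack region
    m=ok&(X[...,0]>.4)&(X[...,0]<.62)&(X[...,1]>.02)&(X[...,1]<.42)&(X[...,2]>.035)
    k,l,st,_=cv2.connectedComponentsWithStats(m.astype(np.uint8))
    for i in range(1,k):
        if st[i,4]>25:
            P=X[l==i];print('obj',st[i],P.min(0).round(3),P.max(0).round(3),np.median(P,0).round(3))
    out[n]=p
print(unproj('top',(178,207),.0),unproj('top',(299,221),0))
c=out['top'][165:235,165:455];cv2.imwrite('pics/c1.png',cv2.resize(c,None,fx=2.75,fy=2.75,interpolation=cv2.INTER_CUBIC)[:,:,::-1])
c=out['side'][110:225,225:345];cv2.imwrite('pics/c2.png',cv2.resize(c,None,fx=5,fy=5,interpolation=cv2.INTER_CUBIC)[:,:,::-1])
E
```

```text
top wood z pct [0.0037 0.0061 0.0078 0.01   0.0192] [ 325  197  120   30 3559]
wood rect ((451.9244384765625, -171.8958740234375), (235.587158203125, 344.8340148925781), 2.343712568283081)
wood uv-> [[ 0.5608 -0.0224]
 [ 0.5734 -0.3425]
 [ 0.4944 -0.3396]
 [ 0.4822 -0.0251]]
obj [181 176  23  22 368] [0.543 0.3   0.035] [0.586 0.343 0.122] [0.56  0.315 0.087]
obj [209 180  25  24 424] [0.529 0.221 0.035] [0.577 0.27  0.103] [0.547 0.24  0.096]
obj [240 185  24  25 451] [0.517 0.139 0.035] [0.573 0.195 0.094] [0.539 0.163 0.087]
obj [273 190  18  21 275] [0.515 0.067 0.035] [0.556 0.107 0.131] [0.528 0.085 0.101]
obj [296 251  11   5  31] [0.4   0.02  0.053] [0.412 0.045 0.084] [0.404 0.029 0.077]
side wood z pct [0.0019 0.0055 0.0069 0.0124 0.0179] [ 307  221  116  120 5006]
wood rect ((447.43670654296875, -363.3188171386719), (735.5316162109375, 226.7594451904297), 63.931819915771484)
obj [ 268  123   43   76 1417] [0.512 0.063 0.035] [0.586 0.34  0.129] [0.536 0.165 0.084]
[0.52150803 0.37474975 0.        ] [0.49588294 0.04503991 0.        ]
```

View pics/c1.png

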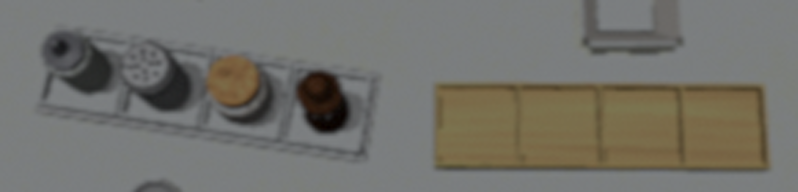

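View pics/c2.png

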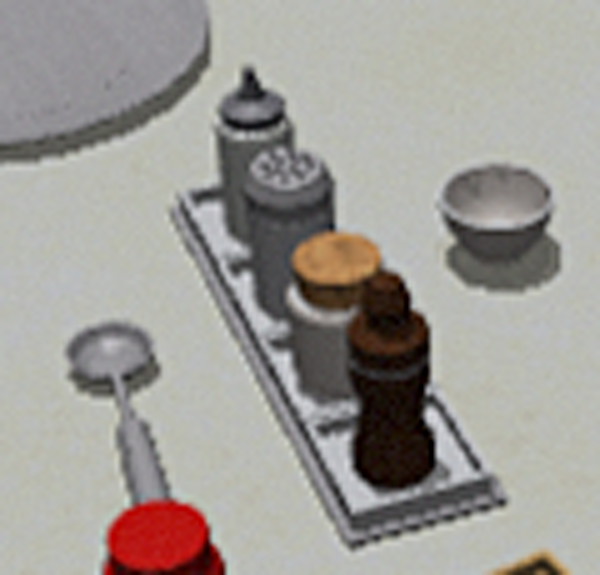

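```bash
cat > fit.py <<'E'
from h import *
from scipy.optimize import least_squares
# name: (approx xy, z range of straight body above underside, radius)
O={'squeeze':((.565,.321),(.02,.066),.023),'dredger':((.553,.245),(.02,.076),.025),'jar':((.545,.167),(.016,.053),.029),'mill':((.535,.087),(.062,.088),.021)}
def fit(base=.009,objs=O):
    C={n:cloud(n) for n in('top','side')};res={}
    for k,(g,zr,r) in objs.items():
        s=''
        for use in(('top',),('side',),('top','side')):
            P=np.vstack([X[ok&(np.hypot(X[...,0]-g[0],X[...,1]-g[1])<r+.014)&(X[...,2]>base+zr[0])&(X[...,2]<base+zr[1])] for n,(p,X,ok) in C.items() if n in use])
            if len(P)<15: s+=f' {use[0]}:n={len(P)}';continue
            f=least_squares(lambda c:np.hypot(P[:,0]-c[0],P[:,1]-c[1])-r,g,loss='soft_l1',f_scale=.002)
            s+=f' {"+".join(use)}:{f.x.round(4)} n={len(P)} rms={np.sqrt(np.mean(f.fun**2)):.4f}'
        print(k,s)
    return C
E
python3 - <<'E'
from fit import *
C=fit()
def grid(cx,cy,yaw,hl,hw,z,step):
    R=np.array([[np.cos(yaw),-np.sin(yaw)],[np.sin(yaw),np.cos(yaw)]]);L=[]
    for y in step: L.append([(-hw,y),(hw,y)])
    for x in(-hw,hw): L.append([(x,-hl),(x,hl)])
    return [[(*(R@np.array(q)+[cx,cy]),z) for q in l] for l in L]
T=[]
for n,(y0,y1,x0,x1,f) in {'top':(165,235,165,455,2.75),'side':(110,350,225,425,2.4)}.items():
    im=cv2.resize(C[n][0][y0:y1,x0:x1],None,fx=f,fy=f,interpolation=cv2.INTER_CUBIC)[:,:,::-1].copy()
    for L,col in((grid(.5277,-.1824,np.radians(2.25),.162,.042,.018,[-.162,-.08,0,.08,.162]),(0,0,255)),(grid(.5415,.2055,np.radians(-4.5),.165,.045,.006,[-.165,.165]),(0,255,0))):
        for l in L:
            q=((proj(n,np.array(l))-[x0,y0]+.5)*f).astype(int);cv2.line(im,q[0].tolist(),q[1].tolist(),col,1)
    T.append(im)
w=max(i.shape[1] for i in T);T=[cv2.copyMakeBorder(i,0,0,0,w-i.shape[1],cv2.BORDER_CONSTANT) for i in T]
im=np.vstack(T)[:600];cv2.imwrite('pics/ov.png',cv2.resize(im,None,fx=.75,fy=.75) if im.shape[0]>600 else im);print(im.shape)
E
```

```text
squeeze  top:[0.5665 0.3236] n=115 rms=0.0006 side:[0.5642 0.3223] n=85 rms=0.0015 top+side:[0.5652 0.3233] n=200 rms=0.0016
dredger  top:[0.5539 0.2465] n=128 rms=0.0005 side:[0.5517 0.2455] n=201 rms=0.0013 top+side:[0.5526 0.246 ] n=329 rms=0.0014
jar  top:[0.5462 0.1682] n=76 rms=0.0004 side:[0.544 0.167] n=128 rms=0.0014 top+side:[0.5448 0.1674] n=204 rms=0.0016
mill  top:[0.5358 0.0874] n=39 rms=0.0006 side:[0.5336 0.0868] n=142 rms=0.0014 top+side:[0.5342 0.0868] n=181 rms=0.0014
(600, 798, 3)
```

View pics/ov.png

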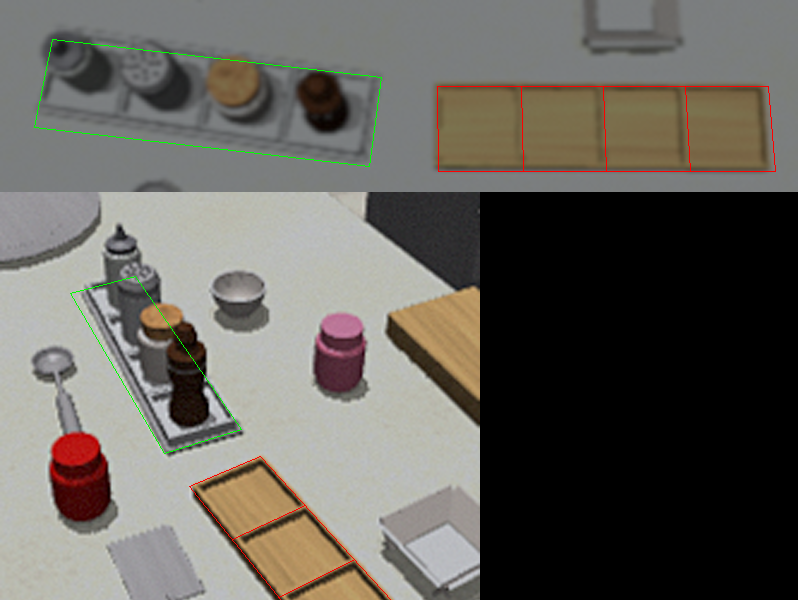

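The red grid fits the wooden rack in both views: the centre is about (0.528,-0.181), with a yaw of about 2°. The circle fits give the four axes to about 2 mm. The rack's left-to-right order is confirmed as squeeze, shaker, jar, mill. I go above the mill first, with the tool turned to yaw 0.

```bash
python3 -m crank '[{"travel":[-18,-11,-0.8],"delta_rot":[0,0,13.16],"claw":75},{"travel":[-18,-11,-0.8],"delta_rot":[0,0,13.16],"claw":75},{"travel":[-18,-11,-0.8],"delta_rot":[0,0,13.16],"claw":75},{"travel":[-18,-11,-0.8],"delta_rot":[0,0,13.16],"claw":75},{"travel":[-18,-11,-0.8],"delta_rot":[0,0,13.16],"claw":75},{"travel":[-18,-11,-0.8],"delta_rot":[0,0,13.16],"claw":75},{"travel":[-18,-11,-0.8],"delta_rot":[0,0,13.16],"claw":75},{"travel":[-18,-11,-0.8],"delta_rot":[0,0,13.16],"claw":75},{"travel":[-18,-11,-0.8],"delta_rot":[0,0,13.16],"claw":75},{"travel":[-18,-11,-0.8],"delta_rot":[0,0,13.16],"claw":75}]'
```

```text
clock: 1.93
ee_pos: [0.4716, 0.1786, 0.2474]
orientation: [[0.009, 1.0, 0.001], [1.0, -0.009, 0.0], [0.0, 0.001, -1.0]]
ft_force: [0.3, 1.3, 0.5]
finger_gap: 0.879
gripper_force: 0.0
```

```bash
python3 -m crank '[{"travel":[-3.64,2.5,0],"delta_rot":[0,0,0],"claw":70},{"travel":[-3.64,2.5,0],"delta_rot":[0,0,0],"claw":70},{"travel":[-3.64,2.5,0],"delta_rot":[0,0,0],"claw":70},{"travel":[-3.64,2.5,0],"delta_rot":[0,0,0],"claw":70},{"travel":[-3.64,2.5,0],"delta_rot":[0,0,0],"claw":70}]'; python3 -c "
from h import *
p,d=viewer.grab_frame('side');cv2.imwrite('pics/a.png',cv2.resize(p[60:240,220:400],None,fx=3,fy=3)[:,:,::-1]);print(sensors.sense()['ee_pos'])"
```

```text
clock: 2.35
ee_pos: [0.5337, 0.0884, 0.2467]
orientation: [[0.003, 1.0, -0.001], [1.0, -0.003, -0.0], [-0.0, -0.001, -1.0]]
ft_force: [-0.6, 0.6, -0.2]
finger_gap: 0.822
gripper_force: 0.0
[0.53322608 0.08941358 0.24690003]
```

View pics/a.png

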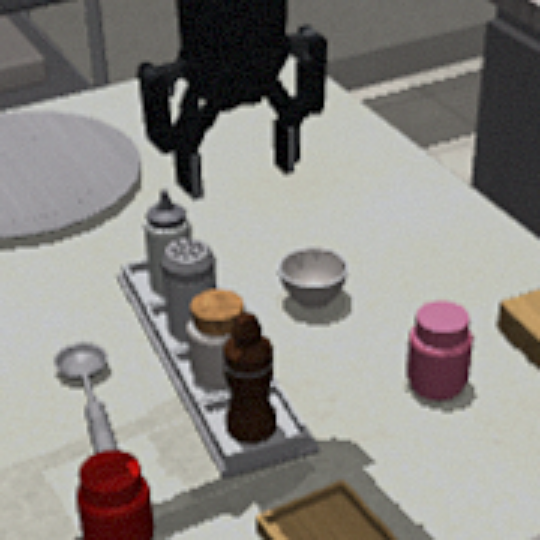

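The open fingers hang above the mill (crop position about 245,380), with the row clear on both sides. I descend to grip the upper body at 75 mm.

```bash
python3 -m crank '[{"travel":[-0.08,0.04,1.5],"delta_rot":[0,0,0],"claw":70},{"travel":[-0.08,0.04,3],"delta_rot":[0,0,0],"claw":70},{"travel":[-0.08,0.04,4.5],"delta_rot":[0,0,0],"claw":70},{"travel":[-0.08,0.04,6],"delta_rot":[0,0,0],"claw":70},{"travel":[-0.08,0.04,7],"delta_rot":[0,0,0],"claw":70},{"travel":[-0.08,0.04,7.4],"delta_rot":[0,0,0],"claw":70},{"travel":[-0.08,0.04,7.4],"delta_rot":[0,0,0],"claw":70},{"travel":[-0.08,0.04,7.4],"delta_rot":[0,0,0],"claw":60},{"travel":[-0.08,0.04,7.4],"delta_rot":[0,0,0],"claw":30},{"travel":[-0.08,0.04,7.4],"delta_rot":[0,0,0],"claw":30}]'
python3 -m crank '[{"travel":[0,0,0],"delta_rot":[0,0,0],"claw":20},{"travel":[0,0,0],"delta_rot":[0,0,0],"claw":20},{"travel":[0,0,0],"delta_rot":[0,0,0],"claw":20},{"travel":[0,0,0],"delta_rot":[0,0,0],"claw":20}]'
```

```text
clock: 3.23
ee_pos: [0.5353, 0.0878, 0.0643]
orientation: [[0.0, 1.0, 0.003], [1.0, -0.0, 0.0], [0.0, 0.003, -1.0]]
ft_force: [-5.7, 0.3, 13.1]
finger_gap: 0.48
gripper_force: 58.6
clock: 3.57
ee_pos: [0.5352, 0.0877, 0.0644]
orientation: [[0.0, 1.0, 0.003], [1.0, -0.0, 0.0], [0.0, 0.003, -1.0]]
ft_force: [-2.3, 1.1, 9.5]
finger_gap: 0.476
gripper_force: 59.6
```

```bash
python3 -m crank '[{"travel":[0,0,-0.4],"delta_rot":[0,0,0],"claw":20},{"travel":[0,0,-1.2],"delta_rot":[0,0,0],"claw":20},{"travel":[0,0,-2],"delta_rot":[0,0,0],"claw":20},{"travel":[-0.5,-0.1,-2.4],"delta_rot":[0,0,0],"claw":20},{"travel":[-1.6,-0.2,-2.4],"delta_rot":[0,0,0],"claw":20},{"travel":[-2.8,-0.3,-2.4],"delta_rot":[0,0,0],"claw":20},{"travel":[-4,-0.4,-2.4],"delta_rot":[0,0,0],"claw":20},{"travel":[-5.2,-0.48,-2.4],"delta_rot":[0,0,0],"claw":20},{"travel":[-5.9,-0.48,-2.4],"delta_rot":[0,0,0],"claw":20},{"travel":[-5.96,-0.48,-2.4],"delta_rot":[0,0,0],"claw":20}]'
python3 -m crank '[{"travel":[0,0,0],"delta_rot":[0,0,0],"claw":20},{"travel":[0,0,0.8],"delta_rot":[0,0,0],"claw":20},{"travel":[0,0,1.6],"delta_rot":[0,0,0],"claw":20},{"travel":[0,0,2.1],"delta_rot":[0,0,0],"claw":20},{"travel":[0,0,2.3],"delta_rot":[0,0,0],"claw":20},{"travel":[0,0,2.38],"delta_rot":[0,0,0],"claw":20},{"travel":[0,0,2.42],"delta_rot":[0,0,0],"claw":20},{"travel":[0,0,2.42],"delta_rot":[0,0,0],"claw":20},{"travel":[0,0,2.42],"delta_rot":[0,0,0],"claw":20}]'
```

```text
clock: 4.4
ee_pos: [0.522, -0.065, 0.1231]
orientation: [[0.003, 1.0, 0.001], [1.0, -0.003, -0.001], [-0.001, 0.001, -1.0]]
ft_force: [0.7, 1.2, -2.0]
finger_gap: 0.471
gripper_force: 61.0
clock: 5.15
ee_pos: [0.5218, -0.0609, 0.0634]
orientation: [[-0.0, 1.0, -0.001], [1.0, 0.0, -0.0], [-0.0, -0.001, -1.0]]
ft_force: [-14.6, 2.1, 19.4]
finger_gap: 0.473
gripper_force: 63.8
```

```bash
python3 -m crank '[{"travel":[0,0,0],"delta_rot":[0,0,0],"claw":46},{"travel":[0,0,0],"delta_rot":[0,0,0],"claw":60},{"travel":[0,0,0],"delta_rot":[0,0,0],"claw":66},{"travel":[0,0,0],"delta_rot":[0,0,0],"claw":70},{"travel":[0,0,0],"delta_rot":[0,0,0],"claw":70},{"travel":[0,0,-1],"delta_rot":[0,0,0],"claw":70},{"travel":[0,0,-2.2],"delta_rot":[0,0,0],"claw":70},{"travel":[0,0,-3.4],"delta_rot":[0,0,0],"claw":70},{"travel":[0,0,-4],"delta_rot":[0,0,0],"claw":70},{"travel":[0,0,-4],"delta_rot":[0,0,0],"claw":70}]'
python3 - <<'E'
from fit import *
W={'mill':((.523,-.061),(.062,.088),.021)}
C=fit(.008,W)
p=C['side'][0];cv2.imwrite('pics/b.png',cv2.resize(p[100:300,240:440],None,fx=3,fy=3)[:,:,::-1])
E
```

```text
clock: 5.98
ee_pos: [0.5236, -0.0618, 0.1654]
orientation: [[0.0, 1.0, 0.005], [1.0, -0.0, -0.001], [-0.001, 0.005, -1.0]]
ft_force: [0.5, 0.1, 0.5]
finger_gap: 0.824
gripper_force: 0.0
mill  top:[ 0.5219 -0.0616] n=19 rms=0.0005 side:[ 0.5203 -0.0619] n=154 rms=0.0011 top+side:[ 0.5205 -0.062 ] n=173 rms=0.0011
```

View pics/b.png

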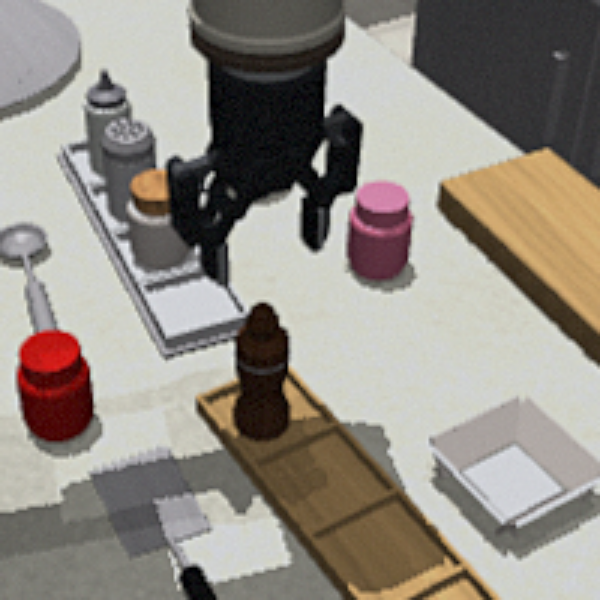

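The mill stands upright in the left bay (crop 262,380), about 2 mm off centre. Next is the jar.

```bash
python3 -m crank '[{"travel":[1.2,0.2,0],"delta_rot":[0,0,0],"claw":78},{"travel":[2.6,0.4,0],"delta_rot":[0,0,0],"claw":78},{"travel":[4,0.6,0],"delta_rot":[0,0,0],"claw":78},{"travel":[5.4,0.8,0],"delta_rot":[0,0,0],"claw":78},{"travel":[6.8,0.86,0],"delta_rot":[0,0,0],"claw":78},{"travel":[8.2,0.86,0],"delta_rot":[0,0,0],"claw":78},{"travel":[9.2,0.86,0],"delta_rot":[0,0,0],"claw":78},{"travel":[9.2,0.86,0],"delta_rot":[0,0,0],"claw":78},{"travel":[9.2,0.86,0],"delta_rot":[0,0,0],"claw":78},{"travel":[9.2,0.86,0],"delta_rot":[0,0,0],"claw":78}]'
```

```text
clock: 6.92
ee_pos: [0.5435, 0.1681, 0.1605]
orientation: [[0.0, 1.0, -0.002], [1.0, -0.0, -0.001], [-0.001, -0.002, -1.0]]
ft_force: [0.2, -0.9, -0.2]
finger_gap: 0.915
gripper_force: 0.0
```

```bash
python3 -m crank '[{"travel":[0,0.06,1.3],"delta_rot":[0,0,0],"claw":78},{"travel":[0,0.06,2.6],"delta_rot":[0,0,0],"claw":78},{"travel":[0,0.06,3.9],"delta_rot":[0,0,0],"claw":78},{"travel":[0,0.06,4.9],"delta_rot":[0,0,0],"claw":78},{"travel":[0,0.06,5.3],"delta_rot":[0,0,0],"claw":78},{"travel":[0,0.06,5.4],"delta_rot":[0,0,0],"claw":78},{"travel":[0,0.06,5.4],"delta_rot":[0,0,0],"claw":78}]'
python3 -m crank '[{"travel":[0,0,0],"delta_rot":[0,0,0],"claw":65},{"travel":[0,0,0],"delta_rot":[0,0,0],"claw":50},{"travel":[0,0,0],"delta_rot":[0,0,0],"claw":40},{"travel":[0,0,0],"delta_rot":[0,0,0],"claw":40},{"travel":[0,0,0],"delta_rot":[0,0,0],"claw":40}]'
```

```text
clock: 7.5
ee_pos: [0.5456, 0.1679, 0.0268]
orientation: [[0.001, 1.0, -0.0], [1.0, -0.001, -0.0], [-0.0, -0.0, -1.0]]
ft_force: [-0.6, 0.4, 0.0]
finger_gap: 0.909
gripper_force: 0.0
clock: 7.92
ee_pos: [0.5462, 0.1685, 0.0286]
orientation: [[0.0, 1.0, 0.003], [1.0, -0.0, 0.0], [0.0, 0.003, -1.0]]
ft_force: [-2.8, -2.1, 6.7]
finger_gap: 0.662
gripper_force: 64.1
```

```bash
python3 -m crank '[{"travel":[0,0,-0.4],"delta_rot":[0,0,0],"claw":40},{"travel":[0,0,-1.4],"delta_rot":[0,0,0],"claw":40},{"travel":[0,0,-2.6],"delta_rot":[0,0,0],"claw":40},{"travel":[0,0,-3.8],"delta_rot":[0,0,0],"claw":40},{"travel":[0,0,-5],"delta_rot":[0,0,0],"claw":40},{"travel":[-0.4,0,-5.8],"delta_rot":[0,0,0],"claw":40},{"travel":[-1.5,-0.1,-6],"delta_rot":[0,0,0],"claw":40},{"travel":[-2.8,-0.2,-6],"delta_rot":[0,0,0],"claw":40},{"travel":[-4,-0.3,-6],"delta_rot":[0,0,0],"claw":40},{"travel":[-5.2,-0.4,-6],"delta_rot":[0,0,0],"claw":40}]'
python3 -m crank '[{"travel":[-1.2,-0.1,0],"delta_rot":[0,0,0],"claw":40},{"travel":[-2.4,-0.2,0],"delta_rot":[0,0,0],"claw":40},{"travel":[-3.6,-0.3,0],"delta_rot":[0,0,0],"claw":40},{"travel":[-4.8,-0.4,0],"delta_rot":[0,0,0],"claw":40},{"travel":[-6,-0.41,0],"delta_rot":[0,0,0],"claw":40},{"travel":[-6.8,-0.41,0],"delta_rot":[0,0,0],"claw":40},{"travel":[-7.18,-0.41,0],"delta_rot":[0,0,0],"claw":40},{"travel":[-7.18,-0.41,0],"delta_rot":[0,0,0],"claw":40},{"travel":[-7.18,-0.41,0],"delta_rot":[0,0,0],"claw":40},{"travel":[-7.18,-0.41,0],"delta_rot":[0,0,0],"claw":40}]'
```

```text
clock: 8.75
ee_pos: [0.535, 0.0374, 0.1783]
orientation: [[-0.0, 1.0, 0.002], [1.0, 0.0, -0.0], [-0.0, 0.002, -1.0]]
ft_force: [0.1, -0.0, -3.3]
finger_gap: 0.66
gripper_force: 64.8
clock: 9.58
ee_pos: [0.525, -0.14, 0.1771]
orientation: [[-0.0, 1.0, 0.0], [1.0, 0.0, 0.0], [0.0, 0.0, -1.0]]
ft_force: [-0.1, -0.5, -3.0]
finger_gap: 0.658
gripper_force: 64.8
```

```bash
python3 -m crank '[{"travel":[0,0.04,1.2],"delta_rot":[0,0,0],"claw":40},{"travel":[0,0.04,2.4],"delta_rot":[0,0,0],"claw":40},{"travel":[0,0.04,3.6],"delta_rot":[0,0,0],"claw":40},{"travel":[0,0.04,4.8],"delta_rot":[0,0,0],"claw":40},{"travel":[0,0.04,5.5],"delta_rot":[0,0,0],"claw":40},{"travel":[0,0.04,5.8],"delta_rot":[0,0,0],"claw":40},{"travel":[0,0.04,5.94],"delta_rot":[0,0,0],"claw":40},{"travel":[0,0.04,5.94],"delta_rot":[0,0,0],"claw":40},{"travel":[0,0.04,5.94],"delta_rot":[0,0,0],"claw":40}]'
python3 -m crank '[{"travel":[0,0,0],"delta_rot":[0,0,0],"claw":62},{"travel":[0,0,0],"delta_rot":[0,0,0],"claw":70},{"travel":[0,0,0],"delta_rot":[0,0,0],"claw":76},{"travel":[0,0,0],"delta_rot":[0,0,0],"claw":78},{"travel":[0,0,0],"delta_rot":[0,0,0],"claw":78},{"travel":[0,0,-1],"delta_rot":[0,0,0],"claw":78},{"travel":[0,0,-2.2],"delta_rot":[0,0,0],"claw":78},{"travel":[0,0,-3.6],"delta_rot":[0,0,0],"claw":78},{"travel":[0,0,-5],"delta_rot":[0,0,0],"claw":78},{"travel":[0,0,-5.6],"delta_rot":[0,0,0],"claw":78}]'
python3 - <<'E'
from fit import *
W={'mill':((.523,-.061),(.062,.088),.021),'jar':((.526,-.141),(.016,.053),.029)}
C=fit(.008,W);fit(.009,{k:O[k] for k in('dredger','squeeze')})
p=C['side'][0];cv2.imwrite('pics/d.png',cv2.resize(p[100:300,240:440],None,fx=3,fy=3)[:,:,::-1])
E
```

```text
clock: 10.33
ee_pos: [0.5267, -0.1407, 0.0294]
orientation: [[-0.0, 1.0, 0.002], [1.0, 0.0, -0.001], [-0.001, 0.002, -1.0]]
ft_force: [0.1, -0.5, -2.0]
finger_gap: 0.662
gripper_force: 64.8
clock: 11.17
ee_pos: [0.527, -0.1414, 0.1729]
orientation: [[0.0, 1.0, 0.005], [1.0, -0.0, -0.002], [-0.002, 0.005, -1.0]]
ft_force: [-0.3, -0.2, 0.6]
finger_gap: 0.914
gripper_force: 0.0
mill  top:n=3 side:[ 0.5202 -0.0618] n=154 rms=0.0010 top+side:[ 0.5202 -0.0617] n=157 rms=0.0011
jar  top:[ 0.5281 -0.1415] n=62 rms=0.0003 side:[ 0.5262 -0.1418] n=297 rms=0.0009 top+side:[ 0.5266 -0.142 ] n=359 rms=0.0009
dredger  top:[0.5539 0.2465] n=130 rms=0.0005 side:[0.5518 0.2455] n=286 rms=0.0014 top+side:[0.5527 0.2459] n=416 rms=0.0015
squeeze  top:[0.5664 0.3237] n=115 rms=0.0006 side:[0.5641 0.3229] n=82 rms=0.0014 top+side:[0.5652 0.3235] n=197 rms=0.0014
```

View pics/d.png

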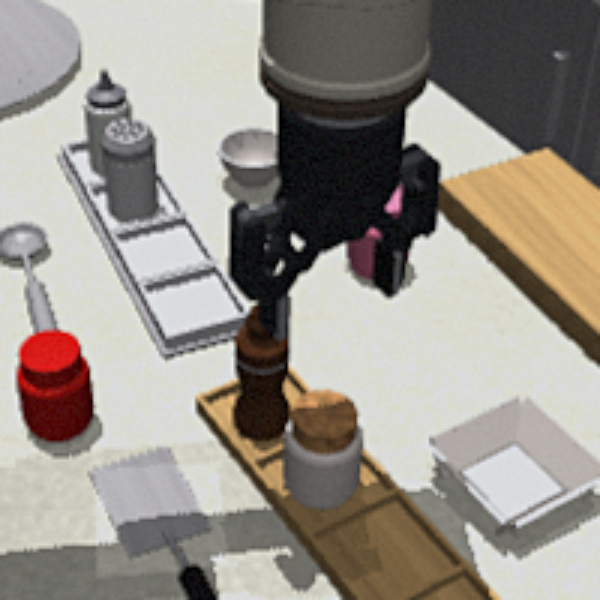

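Mill and jar stand upright in the first two bays (crop 262,385 and 325,450). Next is the shaker.

```bash
python3 -m crank '[{"travel":[1.4,0.1,0],"delta_rot":[0,0,0],"claw":72},{"travel":[2.9,0.2,0],"delta_rot":[0,0,0],"claw":72},{"travel":[4.4,0.3,0],"delta_rot":[0,0,0],"claw":72},{"travel":[5.9,0.4,0],"delta_rot":[0,0,0],"claw":72},{"travel":[7.4,0.5,0],"delta_rot":[0,0,0],"claw":72},{"travel":[8.9,0.6,0],"delta_rot":[0,0,0],"claw":72},{"travel":[10.4,0.7,0],"delta_rot":[0,0,0],"claw":72},{"travel":[11.9,0.8,0],"delta_rot":[0,0,0],"claw":72},{"travel":[13.4,0.9,0],"delta_rot":[0,0,0],"claw":72},{"travel":[14.9,1,0],"delta_rot":[0,0,0],"claw":72}]'
python3 -m crank '[{"travel":[0.6,0.04,0],"delta_rot":[0,0,0],"claw":72},{"travel":[0.6,0.04,0],"delta_rot":[0,0,0],"claw":72},{"travel":[0.6,0.04,0],"delta_rot":[0,0,0],"claw":72},{"travel":[0.6,0.04,0],"delta_rot":[0,0,0],"claw":72}]'
```

```text
clock: 12.2
ee_pos: [0.5503, 0.2333, 0.1664]
orientation: [[0.0, 1.0, -0.002], [1.0, -0.0, -0.001], [-0.001, -0.002, -1.0]]
ft_force: [0.8, -0.4, 0.4]
finger_gap: 0.847
gripper_force: 0.0
clock: 12.53
ee_pos: [0.5518, 0.2457, 0.167]
orientation: [[0.001, 1.0, -0.002], [1.0, -0.001, -0.001], [-0.001, -0.002, -1.0]]
ft_force: [-0.0, -0.9, 0.1]
finger_gap: 0.843
gripper_force: 0.0
```

```bash
python3 -m crank '[{"travel":[0,0.04,1.3],"delta_rot":[0,0,0],"claw":72},{"travel":[0,0.04,2.6],"delta_rot":[0,0,0],"claw":72},{"travel":[0,0.04,3.9],"delta_rot":[0,0,0],"claw":72},{"travel":[0,0.04,4.8],"delta_rot":[0,0,0],"claw":72},{"travel":[0,0.04,5.2],"delta_rot":[0,0,0],"claw":72},{"travel":[0,0.04,5.2],"delta_rot":[0,0,0],"claw":72},{"travel":[0,0.04,5.2],"delta_rot":[0,0,0],"claw":72}]'
python3 -m crank '[{"travel":[0,0,0],"delta_rot":[0,0,0],"claw":58},{"travel":[0,0,0],"delta_rot":[0,0,0],"claw":45},{"travel":[0,0,0],"delta_rot":[0,0,0],"claw":30},{"travel":[0,0,0],"delta_rot":[0,0,0],"claw":30},{"travel":[0,0,0],"delta_rot":[0,0,0],"claw":30}]'
```

```text
clock: 13.12
ee_pos: [0.5535, 0.2459, 0.0389]
orientation: [[0.001, 1.0, 0.0], [1.0, -0.001, -0.0], [-0.0, 0.0, -1.0]]
ft_force: [-0.9, -0.1, 0.9]
finger_gap: 0.846
gripper_force: 0.0
clock: 13.53
ee_pos: [0.5539, 0.2466, 0.04]
orientation: [[0.0, 1.0, 0.002], [1.0, -0.0, 0.0], [0.0, 0.002, -1.0]]
ft_force: [-2.8, -1.9, 8.6]
finger_gap: 0.566
gripper_force: 61.0
```

```bash
python3 -m crank '[{"travel":[0,0,-0.4],"delta_rot":[0,0,0],"claw":30},{"travel":[0,0,-1.4],"delta_rot":[0,0,0],"claw":30},{"travel":[0,0,-2.6],"delta_rot":[0,0,0],"claw":30},{"travel":[0,0,-3.8],"delta_rot":[0,0,0],"claw":30},{"travel":[0,0,-5],"delta_rot":[0,0,0],"claw":30},{"travel":[-0.4,0,-5.8],"delta_rot":[0,0,0],"claw":30},{"travel":[-1.5,-0.1,-6],"delta_rot":[0,0,0],"claw":30},{"travel":[-2.8,-0.2,-6],"delta_rot":[0,0,0],"claw":30},{"travel":[-4,-0.3,-6],"delta_rot":[0,0,0],"claw":30},{"travel":[-5.2,-0.4,-6],"delta_rot":[0,0,0],"claw":30}]'
python3 -m crank '[{"travel":[-1.3,-0.1,0],"delta_rot":[0,0,0],"claw":30},{"travel":[-2.6,-0.2,0],"delta_rot":[0,0,0],"claw":30},{"travel":[-3.9,-0.3,0],"delta_rot":[0,0,0],"claw":30},{"travel":[-5.2,-0.4,0],"delta_rot":[0,0,0],"claw":30},{"travel":[-6.5,-0.5,0],"delta_rot":[0,0,0],"claw":30},{"travel":[-7.8,-0.6,0],"delta_rot":[0,0,0],"claw":30},{"travel":[-9.1,-0.6,0],"delta_rot":[0,0,0],"claw":30},{"travel":[-10.4,-0.6,0],"delta_rot":[0,0,0],"claw":30},{"travel":[-11.7,-0.6,0],"delta_rot":[0,0,0],"claw":30},{"travel":[-12.6,-0.6,0],"delta_rot":[0,0,0],"claw":30}]'
python3 -m crank '[{"travel":[-0.7,0,0],"delta_rot":[0,0,0],"claw":30},{"travel":[-0.9,0,0],"delta_rot":[0,0,0],"claw":30},{"travel":[-0.9,0,0],"delta_rot":[0,0,0],"claw":30},{"travel":[-0.9,0,0],"delta_rot":[0,0,0],"claw":30},{"travel":[-0.9,0,0],"delta_rot":[0,0,0],"claw":30}]'
```

```text
clock: 14.37
ee_pos: [0.5427, 0.1154, 0.1896]
orientation: [[-0.0, 1.0, 0.002], [1.0, 0.0, -0.0], [-0.0, 0.002, -1.0]]
ft_force: [-0.0, -0.4, -0.5]
finger_gap: 0.559
gripper_force: 62.1
clock: 15.2
ee_pos: [0.5276, -0.2011, 0.1895]
orientation: [[0.001, 1.0, 0.001], [1.0, -0.001, -0.001], [-0.001, 0.001, -1.0]]
ft_force: [0.3, -0.3, -1.8]
finger_gap: 0.562
gripper_force: 62.1
clock: 15.62
ee_pos: [0.528, -0.2199, 0.1886]
orientation: [[-0.0, 1.0, 0.0], [1.0, 0.0, -0.0], [-0.0, 0.0, -1.0]]
ft_force: [-0.4, 0.3, -1.7]
finger_gap: 0.562
gripper_force: 62.1
```

```bash
python3 -m crank '[{"travel":[-0.04,0.02,1.2],"delta_rot":[0,0,0],"claw":30},{"travel":[-0.04,0.02,2.4],"delta_rot":[0,0,0],"claw":30},{"travel":[-0.04,0.02,3.6],"delta_rot":[0,0,0],"claw":30},{"travel":[-0.04,0.02,4.8],"delta_rot":[0,0,0],"claw":30},{"travel":[-0.04,0.02,5.5],"delta_rot":[0,0,0],"claw":30},{"travel":[-0.04,0.02,5.8],"delta_rot":[0,0,0],"claw":30},{"travel":[-0.04,0.02,5.96],"delta_rot":[0,0,0],"claw":30},{"travel":[-0.04,0.02,5.96],"delta_rot":[0,0,0],"claw":30},{"travel":[-0.04,0.02,5.96],"delta_rot":[0,0,0],"claw":30}]'
python3 -m crank '[{"travel":[0,0,0],"delta_rot":[0,0,0],"claw":54},{"travel":[0,0,0],"delta_rot":[0,0,0],"claw":62},{"travel":[0,0,0],"delta_rot":[0,0,0],"claw":70},{"travel":[0,0,0],"delta_rot":[0,0,0],"claw":74},{"travel":[0,0,0],"delta_rot":[0,0,0],"claw":74},{"travel":[0,0,-1],"delta_rot":[0,0,0],"claw":74},{"travel":[0,0,-2.2],"delta_rot":[0,0,0],"claw":74},{"travel":[0,0,-3.6],"delta_rot":[0,0,0],"claw":74},{"travel":[0,0,-5],"delta_rot":[0,0,0],"claw":74},{"travel":[0,0,-5.6],"delta_rot":[0,0,0],"claw":74}]'
python3 - <<'E'
from fit import *
W={'mill':((.523,-.061),(.062,.088),.021),'jar':((.526,-.141),(.016,.053),.029),'dredger':((.529,-.221),(.02,.076),.025)}
C=fit(.008,W);fit(.009,{k:O[k] for k in('squeeze',)})
p=C['side'][0];cv2.imwrite('pics/e.png',cv2.resize(p[110:310,240:440],None,fx=3,fy=3)[:,:,::-1])
E
```

```text
clock: 16.37
ee_pos: [0.5292, -0.2218, 0.0405]
orientation: [[-0.0, 1.0, 0.002], [1.0, 0.0, -0.001], [-0.001, 0.002, -1.0]]
ft_force: [-0.1, 0.2, -1.0]
finger_gap: 0.565
gripper_force: 62.2
clock: 17.2
ee_pos: [0.5293, -0.2225, 0.184]
orientation: [[0.0, 1.0, 0.004], [1.0, -0.0, -0.003], [-0.003, 0.004, -1.0]]
ft_force: [0.6, -0.3, 0.4]
finger_gap: 0.868
gripper_force: 0.0
mill  top:[ 0.5223 -0.0609] n=37 rms=0.0007 side:[ 0.5204 -0.0619] n=156 rms=0.0012 top+side:[ 0.5209 -0.062 ] n=193 rms=0.0013
jar  top:[ 0.5279 -0.1415] n=46 rms=0.0003 side:[ 0.5261 -0.142 ] n=295 rms=0.0009 top+side:[ 0.5263 -0.1421] n=341 rms=0.0009
dredger  top:n=0 side:[ 0.5285 -0.223 ] n=410 rms=0.0007 top+side:[ 0.5285 -0.223 ] n=410 rms=0.0007
squeeze  top:[0.5664 0.3236] n=121 rms=0.0006 side:[0.5643 0.3225] n=202 rms=0.0018 top+side:[0.5653 0.3231] n=323 rms=0.0017
```

View pics/e.png

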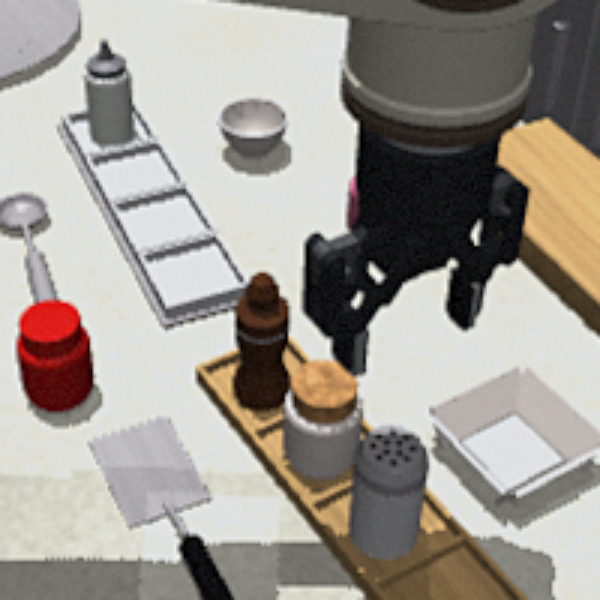

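Mill, jar and shaker stand upright in order (crop 262,350; 323,420; 390,495). The squeeze bottle remains at (108,100).

```bash
python3 -m crank '[{"travel":[1.4,0.1,0],"delta_rot":[0,0,0],"claw":68},{"travel":[2.9,0.2,0],"delta_rot":[0,0,0],"claw":68},{"travel":[4.4,0.3,0],"delta_rot":[0,0,0],"claw":68},{"travel":[5.9,0.4,0],"delta_rot":[0,0,0],"claw":68},{"travel":[7.4,0.5,0],"delta_rot":[0,0,0],"claw":68},{"travel":[8.9,0.6,0],"delta_rot":[0,0,0],"claw":68},{"travel":[10.4,0.7,0],"delta_rot":[0,0,0],"claw":68},{"travel":[11.9,0.8,0],"delta_rot":[0,0,0],"claw":68},{"travel":[13.4,0.9,0],"delta_rot":[0,0,0],"claw":68},{"travel":[14.9,1,0],"delta_rot":[0,0,0],"claw":68}]'
python3 -m crank '[{"travel":[1.5,0.1,0],"delta_rot":[0,0,0],"claw":68},{"travel":[3,0.2,0],"delta_rot":[0,0,0],"claw":68},{"travel":[4.5,0.3,0],"delta_rot":[0,0,0],"claw":68},{"travel":[6,0.4,0],"delta_rot":[0,0,0],"claw":68},{"travel":[6.9,0.44,0],"delta_rot":[0,0,0],"claw":68},{"travel":[6.9,0.44,0],"delta_rot":[0,0,0],"claw":68},{"travel":[6.9,0.44,0],"delta_rot":[0,0,0],"claw":68},{"travel":[6.9,0.44,0],"delta_rot":[0,0,0],"claw":68}]'
```

```text
clock: 18.23
ee_pos: [0.5528, 0.1523, 0.1775]
orientation: [[0.0, 1.0, -0.002], [1.0, -0.0, -0.0], [-0.0, -0.002, -1.0]]
ft_force: [0.0, -0.2, -0.6]
finger_gap: 0.795
gripper_force: 0.0
clock: 18.9
ee_pos: [0.5643, 0.3225, 0.1777]
orientation: [[0.0, 1.0, -0.002], [1.0, -0.0, -0.001], [-0.001, -0.002, -1.0]]
ft_force: [-1.2, -0.3, 1.2]
finger_gap: 0.797
gripper_force: 0.0
```

```bash
python3 -m crank '[{"travel":[0,0.04,1.3],"delta_rot":[0,0,0],"claw":68},{"travel":[0,0.04,2.6],"delta_rot":[0,0,0],"claw":68},{"travel":[0,0.04,3.9],"delta_rot":[0,0,0],"claw":68},{"travel":[0,0.04,4.8],"delta_rot":[0,0,0],"claw":68},{"travel":[0,0.04,5.12],"delta_rot":[0,0,0],"claw":68},{"travel":[0,0.04,5.12],"delta_rot":[0,0,0],"claw":68},{"travel":[0,0.04,5.12],"delta_rot":[0,0,0],"claw":68}]'
python3 -m crank '[{"travel":[0,0,0],"delta_rot":[0,0,0],"claw":55},{"travel":[0,0,0],"delta_rot":[0,0,0],"claw":42},{"travel":[0,0,0],"delta_rot":[0,0,0],"claw":30},{"travel":[0,0,0],"delta_rot":[0,0,0],"claw":30},{"travel":[0,0,0],"delta_rot":[0,0,0],"claw":30}]'
```

```text
clock: 19.48
ee_pos: [0.5662, 0.3225, 0.0521]
orientation: [[0.001, 1.0, 0.001], [1.0, -0.001, 0.0], [0.0, 0.001, -1.0]]
ft_force: [0.3, -0.3, 1.5]
finger_gap: 0.794
gripper_force: 0.0
clock: 19.9
ee_pos: [0.5664, 0.3233, 0.0533]
orientation: [[0.0, 1.0, 0.003], [1.0, -0.0, 0.001], [0.001, 0.003, -1.0]]
ft_force: [-2.5, -1.2, 9.0]
finger_gap: 0.518
gripper_force: 60.6
```

```bash
python3 -m crank '[{"travel":[0,0,-0.4],"delta_rot":[0,0,0],"claw":30},{"travel":[0,0,-1.4],"delta_rot":[0,0,0],"claw":30},{"travel":[0,0,-2.6],"delta_rot":[0,0,0],"claw":30},{"travel":[0,0,-3.8],"delta_rot":[0,0,0],"claw":30},{"travel":[0,0,-5],"delta_rot":[0,0,0],"claw":30},{"travel":[-0.4,0,-5.8],"delta_rot":[0,0,0],"claw":30},{"travel":[-1.5,-0.1,-6],"delta_rot":[0,0,0],"claw":30},{"travel":[-2.8,-0.2,-6],"delta_rot":[0,0,0],"claw":30},{"travel":[-4,-0.3,-6],"delta_rot":[0,0,0],"claw":30},{"travel":[-5.2,-0.4,-6],"delta_rot":[0,0,0],"claw":30}]'
python3 -m crank '[{"travel":[-1.3,-0.1,0],"delta_rot":[0,0,0],"claw":30},{"travel":[-2.6,-0.2,0],"delta_rot":[0,0,0],"claw":30},{"travel":[-3.9,-0.3,0],"delta_rot":[0,0,0],"claw":30},{"travel":[-5.2,-0.4,0],"delta_rot":[0,0,0],"claw":30},{"travel":[-6.5,-0.5,0],"delta_rot":[0,0,0],"claw":30},{"travel":[-7.8,-0.6,0],"delta_rot":[0,0,0],"claw":30},{"travel":[-9.1,-0.7,0],"delta_rot":[0,0,0],"claw":30},{"travel":[-10.4,-0.8,0],"delta_rot":[0,0,0],"claw":30},{"travel":[-11.7,-0.9,0],"delta_rot":[0,0,0],"claw":30},{"travel":[-13,-0.98,0],"delta_rot":[0,0,0],"claw":30}]'
python3 -m crank '[{"travel":[-1.3,0,0],"delta_rot":[0,0,0],"claw":30},{"travel":[-2.6,0,0],"delta_rot":[0,0,0],"claw":30},{"travel":[-3.9,0,0],"delta_rot":[0,0,0],"claw":30},{"travel":[-5.2,0,0],"delta_rot":[0,0,0],"claw":30},{"travel":[-6.4,0,0],"delta_rot":[0,0,0],"claw":30},{"travel":[-6.8,0,0],"delta_rot":[0,0,0],"claw":30},{"travel":[-6.8,0,0],"delta_rot":[0,0,0],"claw":30},{"travel":[-6.8,0,0],"delta_rot":[0,0,0],"claw":30},{"travel":[-6.8,0,0],"delta_rot":[0,0,0],"claw":30}]'
```

```text
clock: 20.73
ee_pos: [0.5552, 0.1919, 0.2026]
orientation: [[-0.0, 1.0, 0.002], [1.0, 0.0, 0.0], [0.0, 0.002, -1.0]]
ft_force: [0.8, -0.1, -0.7]
finger_gap: 0.522
gripper_force: 61.5
clock: 21.57
ee_pos: [0.5306, -0.1335, 0.2026]
orientation: [[0.0, 1.0, 0.002], [1.0, -0.0, -0.001], [-0.001, 0.002, -1.0]]
ft_force: [0.3, 0.6, -1.4]
finger_gap: 0.514
gripper_force: 61.5
clock: 22.32
ee_pos: [0.531, -0.301, 0.2018]
orientation: [[-0.0, 1.0, 0.0], [1.0, 0.0, -0.0], [-0.0, 0.0, -1.0]]
ft_force: [-0.3, -0.1, -1.5]
finger_gap: 0.514
gripper_force: 61.5
```

```bash
python3 -m crank '[{"travel":[0,0.02,1.2],"delta_rot":[0,0,0],"claw":30},{"travel":[0,0.02,2.4],"delta_rot":[0,0,0],"claw":30},{"travel":[0,0.02,3.6],"delta_rot":[0,0,0],"claw":30},{"travel":[0,0.02,4.8],"delta_rot":[0,0,0],"claw":30},{"travel":[0,0.02,5.5],"delta_rot":[0,0,0],"claw":30},{"travel":[0,0.02,5.8],"delta_rot":[0,0,0],"claw":30},{"travel":[0,0.02,5.97],"delta_rot":[0,0,0],"claw":30},{"travel":[0,0.02,5.97],"delta_rot":[0,0,0],"claw":30},{"travel":[0,0.02,5.97],"delta_rot":[0,0,0],"claw":30}]'
python3 -m crank '[{"travel":[0,0,0],"delta_rot":[0,0,0],"claw":50},{"travel":[0,0,0],"delta_rot":[0,0,0],"claw":58},{"travel":[0,0,0],"delta_rot":[0,0,0],"claw":66},{"travel":[0,0,0],"delta_rot":[0,0,0],"claw":72},{"travel":[0,0,0],"delta_rot":[0,0,0],"claw":72},{"travel":[0,0,-1],"delta_rot":[0,0,0],"claw":72},{"travel":[0,0,-2.2],"delta_rot":[0,0,0],"claw":72},{"travel":[0,0,-3.6],"delta_rot":[0,0,0],"claw":72},{"travel":[0,0,-5],"delta_rot":[0,0,0],"claw":72},{"travel":[0,0,-6],"delta_rot":[0,0,0],"claw":72}]'
python3 -m crank '[{"travel":[0,0,-1],"delta_rot":[0,0,0],"claw":72},{"travel":[0,-1,-1],"delta_rot":[0,0,0],"claw":72},{"travel":[0,-2.4,-1],"delta_rot":[0,0,0],"claw":72},{"travel":[0,-3.6,-1],"delta_rot":[0,0,0],"claw":72},{"travel":[0,-4,-1],"delta_rot":[0,0,0],"claw":72},{"travel":[0,-4,-1],"delta_rot":[0,0,0],"claw":72},{"travel":[0,-4,-1],"delta_rot":[0,0,0],"claw":72}]'
python3 - <<'E'
from fit import *
W={'mill':((.523,-.061),(.062,.088),.021),'jar':((.526,-.141),(.016,.053),.029),'dredger':((.529,-.221),(.02,.076),.025),'squeeze':((.532,-.301),(.02,.066),.023)}
C=fit(.008,W)
p=C['side'][0];cv2.imwrite('pics/f.png',cv2.resize(p[150:350,250:450],None,fx=3,fy=3)[:,:,::-1])
E
```

```text
clock: 23.07
ee_pos: [0.5321, -0.3017, 0.0534]
orientation: [[-0.0, 1.0, 0.002], [1.0, 0.0, -0.001], [-0.001, 0.002, -1.0]]
ft_force: [1.2, -0.5, -1.6]
finger_gap: 0.518
gripper_force: 61.6
clock: 23.9
ee_pos: [0.5316, -0.3021, 0.2053]
orientation: [[0.0, 1.0, 0.002], [1.0, -0.0, -0.002], [-0.002, 0.002, -1.0]]
ft_force: [0.4, -0.3, 0.1]
finger_gap: 0.844
gripper_force: 0.0
clock: 24.48
ee_pos: [0.4315, -0.3022, 0.2273]
orientation: [[0.001, 1.0, 0.001], [1.0, -0.001, -0.001], [-0.001, 0.001, -1.0]]
ft_force: [0.6, -0.2, -0.1]
finger_gap: 0.843
gripper_force: 0.0
mill  top:[ 0.5223 -0.0613] n=36 rms=0.0006 side:[ 0.5209 -0.0624] n=24 rms=0.0019 top+side:[ 0.5216 -0.0618] n=60 rms=0.0014
jar  top:[ 0.528  -0.1415] n=70 rms=0.0003 side:[ 0.5259 -0.142 ] n=234 rms=0.0010 top+side:[ 0.5267 -0.1422] n=304 rms=0.0010
dredger  top:[ 0.5304 -0.2224] n=115 rms=0.0004 side:[ 0.5285 -0.2229] n=417 rms=0.0007 top+side:[ 0.5289 -0.223 ] n=532 rms=0.0008
squeeze  top:[ 0.5323 -0.3019] n=108 rms=0.0005 side:[ 0.5304 -0.3023] n=334 rms=0.0006 top+side:[ 0.5308 -0.3024] n=442 rms=0.0008
```

View pics/f.png

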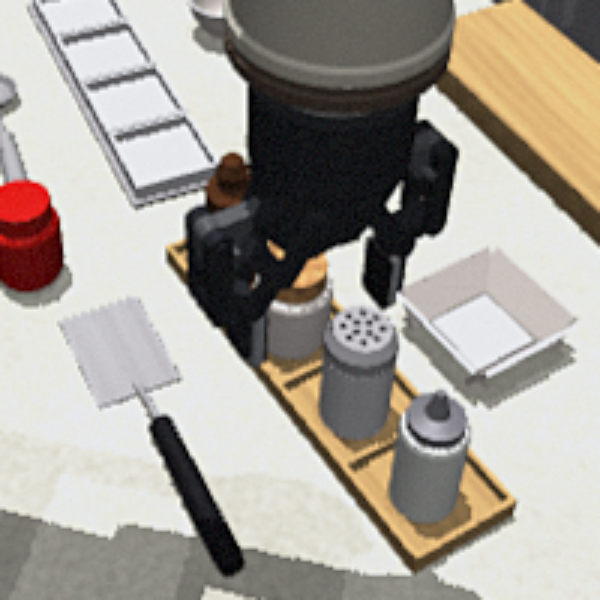

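All four stand upright in their bays, about 2–3 mm off centre, in the order mill, jar, shaker, squeeze (crop 230,180; 298,310; 360,375; 432,460). The arm is clear.

```bash
python3 -c "
from rig import job
print(job.sign_off())"
```

```text
the job is handed in; nothing more can be done
None
```

The job is handed in: all four seasonings stand upright in the wooden rack in reverse order (from the robot's left: mill, jar, shaker, squeeze bottle), each about 2–3 mm from its bay centre by my final measurement, and none tipped; the sign-off gave no verdict.

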